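Re-pair mixed-up remotes with their set-top boxes

ROBOT

A 6-joint arm with a two-finger parallel gripper is mounted at the origin on the work surface. World frame = base frame: x ahead of the robot, y to its left, z up, the work surface at z = 0. Lengths are in mm, angles in rad, forces in N, time in s.
With the tool pointing down it reaches from about 275 to 1000 mm from the base axis. Payload 8.4 kg.
Tool frame: the origin (TCP) lies at the very end of the fingers, on their centre line; the grasp point (between the pads) lies 19 mm behind it; z points along the fingers, y is the line along which they close (so a half turn about z gives the same grasp; the last joint's range is limited). The gripper opens to 85 mm and grips with 20 to 120 N. Pads are 22 mm wide; open, the fingers measure 114 mm over their backs; the gripper's body (76 mm by 85 mm) begins 54 mm behind the grasp point. The pads swing forward as they close: fully open they stand 13 mm farther back than shut.
Start: joints at [-1.148, 0.353, 1.633, -0, 1.155, -0.002], TCP at [257.585, -569.454, 231.281] pointing down, gripper open.
Joint ranges: [-2.63, 2.63], [-0.92, 2.1], [0.06, 2.66], [-1.3, 4.44], [0, 2.69], [-3.02, 3.02]. Speed limits (rad/s): [2.22, 2.22, 2.79, 3.14, 3.14, 3.14].

INTERFACE

Orientations are given as [roll, pitch, yaw] about the fixed x, y, z axes, in that order (R = Rz(yaw) Ry(pitch) Rx(roll)).
In Python, from rig import sensors, grab_frame, camera_params, order gives the robot as it stands. The module is installed in compiled form; this text tells all that it offers.
- The arm moves only by the tool move_arm, never from a script. Its argument "motion" is a list of rows, each a list of 7 numbers: the turn, a rotation vector about the tool's x, y, z in shares of 90 degrees (1.0 is 90 degrees), then the shift along the tool's x, y, z in normalised numbers (1 is 0.6 m), then the finger opening in m, from 0 to 0.0854. A call has 1 to 8 rows; each row is the pose to reach, as a shift and turn from the pose commanded when the call began, along the tool's axes at that moment; what a row does not reach only later rows make up. A row lasts 1/8 s, in which the tool goes at most 62.5 mm and 10.7 degrees, less where a joint would pass 70% of its speed; a pose out of reach is approached as far as the arm can. No shift or turn number may pass 1 either way. A call with a gripper value outside its range is refused whole. The fingers move at their own pace and stop on an object; "grip_force" is the grip in N (left out, the last holds). Time passes only in rows, so rows that repeat a pose let the fingers close. It gives the time, the measured TCP pose, the force, the opening and the grip force at its end, in the units of the state.
- sensors.sense(): the state, without advancing time (a new reading comes with each control period).
- grab_frame(name): name is "scene" or "top" or "wrist"; returns (picture, depth): 384x512x3 uint8, red, green, blue; 384x512 float32, mm along the optical axis (not along the pixel's ray), 0 where there is no reading.
- camera_params(name): a dict with "camera_matrix" (3x3 intrinsics, pixels), "world_from_camera" (4x4, takes a point from camera to world coordinates). Camera axes: x right, y down, z forward; pixel columns grow to the right and rows downward; lengths in mm; the calibration is good to about 2 mm. A picture is of the moment at which its call begins: read the wrist's pose just before it. camera_params takes no time and is no camera call; for the wrist camera it gives the pose at the moment of the call.
- order.sign_off(): hands the job in; it is judged then, once.
The state is a dict: "clock": time; "qpos": joint angles; "qvel": joint speeds; "joint_efforts": joint torques, N m; "eef_pos": TCP position; "tcp_rot": TCP orientation; "contact_force": force on the tool from outside, world axes, zero at the start; "wrist_torque": the same for the moment, N m; "opening": opening from 0.0 (shut) to 1.0 (fully open); "grasp_force": force on a finger pad.
Only numpy, scipy, OpenCV 4.12 (cv2) and the standard library are available. Lean on these libraries where they do the work, as an engineer would, in place of code of your own. Each camera call takes 0.05 s, during which the arm holds its last target. There are 200 camera calls.

TASK

The three remotes have been laid on the wrong set-top boxes: re-pair them by colour for packing, so that each remote lies flat, keys up, lengthwise along the middle of the lid of the box of its own colour. The lid holds only one remote, so set one aside on the empty green mat while you change them round, and leave the mat clear at the end. Leave the boxes standing where they are and do not disturb the meter, the tape roll or the power adapter.

Things in the scene. Friction and masses are not known exactly. Their poses are not given: they have to be found in the camera images.
- black_box: Black plastic set-top box with rounded edges, 100 x 150 x 33 mm (x, y, z; long side along its own y), 0.65 kg, standing loose on rubber feet. Flat level lid 33 mm above the origin, with dark vent slots along its long edges. Dark display window in its front (-x) face. Origin: centre of the underside. Boxes and mat stand in any order across the bench, long sides roughly left to right.
- white_box: White plastic set-top box with rounded edges, 100 x 150 x 33 mm (x, y, z; long side along its own y), 0.65 kg, standing loose on rubber feet. Flat level lid 33 mm above the origin, with dark vent slots along its long edges. Dark display window in its front (-x) face. Origin: centre of the underside. Boxes and mat stand in any order across the bench, long sides roughly left to right.
- red_box: Red plastic set-top box with rounded edges, 100 x 150 x 33 mm (x, y, z; long side along its own y), 0.65 kg, standing loose on rubber feet. Flat level lid 33 mm above the origin, with dark vent slots along its long edges. Dark display window in its front (-x) face. Origin: centre of the underside. Boxes and mat stand in any order across the bench, long sides roughly left to right.
- black_remote: Black remote control, grey keys, red power key near its +y end; 40 x 130 x 20 mm (x, y, z; long axis its own y), 80 to 150 g, loose. Gripped across its parallel long sides, 40 mm apart. Origin: centre of the underside; upper face 20 mm above it, keys 1 to 2 mm more. Starts keys up, about lengthwise, on the lid of the white box; belongs on the black box.
- white_remote: White remote control, grey keys, red power key near its +y end; 40 x 130 x 20 mm (x, y, z; long axis its own y), 80 to 150 g, loose. Gripped across its parallel long sides, 40 mm apart. Origin: centre of the underside; upper face 20 mm above it, keys 1 to 2 mm more. Starts keys up, about lengthwise, on the lid of the red box; belongs on the white box.
- red_remote: Red remote control, cream-white keys, red power key near its +y end; 40 x 130 x 20 mm (x, y, z; long axis its own y), 80 to 150 g, loose. Gripped across its parallel long sides, 40 mm apart. Origin: centre of the underside; upper face 20 mm above it, keys 1 to 2 mm more. Starts keys up, about lengthwise, on the lid of the black box; belongs on the red box.
- mat: Empty green rubber bench mat, 100 x 150 x 3 mm (x, y, z; long side along its own y), fixed to the bench: the free spot for a remote that is set aside. Origin: centre of the underside; its upper face is 3 mm above it.
- meter: Bystander: yellow hand multimeter with a black face, lying flat beyond the boxes, 74 x 150 x 44 mm (its long side along its own y). Origin: centre of the underside.
- tape: Bystander: roll of brown packing tape lying flat on the near side, 90 mm outside diameter, 48 mm high. Origin: centre of the underside.
- adapter: Bystander: black plug-in power adapter with a grey label, lying on the near side, 46 x 72 x 30 mm. Origin: centre of the underside. Other low clutter (screwdriver, marker, pry stick, battery pack, all under 16 mm high) lies among the boxes; the equipment at the back and sides of the bench is up to 170 mm high and clear of them.

How it is judged:
By the outcome, as a careful person would: the job done as asked, in the order asked, and still so for the second after the job is handed in, with the robot touching nothing.
It also fails if it takes over 102 s, if anything falls off the work surface, if the arm or the gripper's body presses on something with over 40 N, if the wrist force passes 120 N, or if a joint passes its speed limit or range.

## Working session

There is one attempt and no reset: what is moved stays moved. The work goes in short steps, Python scripts to look and compute and a tool call to move; the robot and the scene stay as the last step left them, time stands still between calls to the robot, and variables do not carry over. Pictures are saved under pics/ and viewed, at most 14 in all, crops included, and the job is handed in when it is done.

Besides the shell and the picture viewer there is one more tool, called after ">>>" in YAML: its name, and indented under it one key for each argument. move_arm: Moves the arm, as the interface text tells. Its arguments: {"type":"object","properties":{"motion":{"type":"array","items":{"type":"array","items":{"type":"number"}}},"grip_force":{"type":"number"}},"required":["motion"]}

```bash
mkdir -p pics; python3 - <<'E'
from rig import sensors, grab_frame, camera_params
import cv2,numpy as np
print(sensors.sense())
for n in ["scene","top"]:
    p,d=grab_frame(n); cv2.imwrite(f"pics/{n}0.png",p[:,:,::-1]); np.savez(f"{n}0.npz",p=p,d=d,**camera_params(n))
    print(camera_params(n))
E
```

```text
{'clock': 0.0, 'qpos': array([-1.14840230e+00,  3.53647784e-01,  1.63414332e+00,  3.04622386e-06,
        1.15519808e+00, -2.38813895e-03]), 'qvel': array([-0.00015415, -0.00075364, -0.00194108, -0.0010444 , -0.00141177,
        0.00050892]), 'joint_efforts': array([ 4.83591175e-04, -6.05254626e+01, -3.42071271e+01,  9.51342327e-05,
        9.63197846e-03,  1.22656675e-05]), 'eef_pos': array([ 257.38689532, -569.01317193,  230.55798018]), 'tcp_rot': array([-3.14019613e+00, -6.12028823e-06,  4.24780927e-01]), 'contact_force': array([ 0.03579416, -0.16563993, -0.11498452]), 'wrist_torque': array([ 0.00405637, -0.01267174,  0.04204939]), 'grasp_force': 0.0, 'opening': 1.0016034990002503}
{'camera_matrix': array([[370.77020127,   0.        , 254.08063659],
       [  0.        , 370.77020127, 188.10410367],
       [  0.        ,   0.        ,   1.        ]]), 'world_from_camera': array([[ 7.35890261e-01,  4.23069517e-01, -5.28656511e-01,
         1.02087719e+03],
       [ 6.77099781e-01, -4.58432994e-01,  5.75651871e-01,
        -5.26722918e+02],
       [ 1.18717159e-03, -7.81569814e-01, -6.23816653e-01,
         6.36650765e+02],
       [ 0.00000000e+00,  0.00000000e+00,  0.00000000e+00,
         1.00000000e+00]])}
{'camera_matrix': array([[391.72809366,   0.        , 250.84986715],
       [  0.        , 391.72809366, 188.12927139],
       [  0.        ,   0.        ,   1.        ]]), 'world_from_camera': array([[-1.73131625e-03, -9.96375636e-01,  8.50446637e-02,
         4.22829671e+02],
       [-9.99883219e-01,  4.33531102e-04, -1.52761406e-02,
         1.92009067e+01],
       [ 1.51839048e-02, -8.50611799e-02, -9.96260029e-01,
         1.18635411e+03],
       [ 0.00000000e+00,  0.00000000e+00,  0.00000000e+00,
         1.00000000e+00]])}
```

View pics/top0.png

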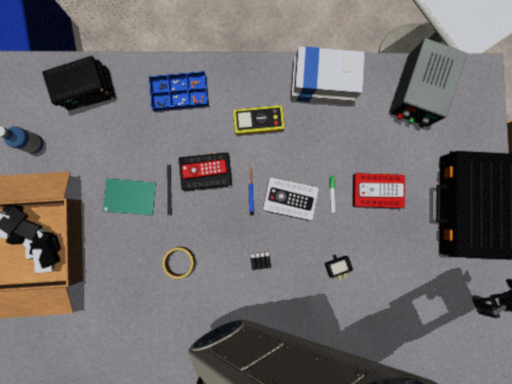

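View pics/scene0.png

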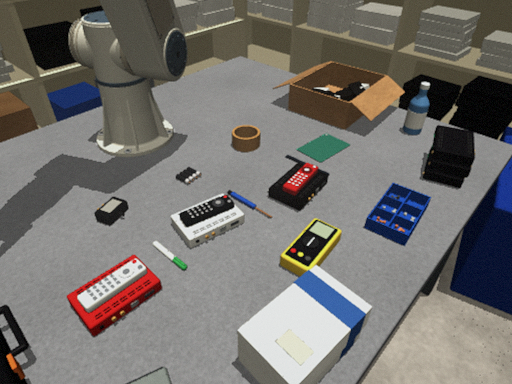

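The top view shows the mat at pixel (130,197), the black box with the red remote at (205,171), the white box with the black remote at (291,198), and the red box with the white remote at (380,190).

```bash
cat > h.py <<'E'
import numpy as np,cv2
def world(d,K,T):
    v,u=np.mgrid[:d.shape[0],:d.shape[1]]
    P=np.stack([(u-K[0,2])*d/K[0,0],(v-K[1,2])*d/K[1,1],d],-1)
    return P@T[:3,:3].T+T[:3,3]
def rect(pts):
    "centre, sizes (short,long), angle of the long axis from +y (rad)"
    (c,s,_)=r=cv2.minAreaRect(pts.astype(np.float32))
    b=cv2.boxPoints(r); e=[b[1]-b[0],b[2]-b[1]]; l=max(e,key=np.linalg.norm)
    a=np.arctan2(-l[0],l[1]); a=(a+np.pi/2)%np.pi-np.pi/2
    m=pts.mean(0)
    return np.round(c,1),np.round(sorted(s),1),round(float(a),4),np.round(m,1)
E
python3 - <<'E'
from h import *
f=np.load("top0.npz"); p,d=f["p"],f["d"]; W=world(d,f["camera_matrix"],f["world_from_camera"])
for n,(u,v) in dict(black=(205,171),white=(291,198),red=(380,190)).items():
    m=np.zeros(d.shape,bool); m[v-26:v+27,u-34:u+35]=1; m&=d>0
    z=W[...,2]
    for nm,lo,hi in (("box",26,70),("rem",44,70)):
        k=m&(z>lo)&(z<hi); k=cv2.morphologyEx(k.astype(np.uint8),cv2.MORPH_OPEN,np.ones((3,3)))>0
        print(n,nm,rect(W[k][:,:2]),np.percentile(z[k],[5,50,95]).round(1))
hsv=cv2.cvtColor(p,cv2.COLOR_RGB2HSV)
k=(hsv[...,0]>65)&(hsv[...,0]<95)&(hsv[...,1]>100); k[:,:95]=0;k[:,165:]=0;k[:170]=0;k[225:]=0
print("mat",rect(W[k][:,:2]),np.median(W[k][:,2]))
E
```

```text
black box (array([572.4, 139.6]), array([100.3, 149.4]), 0.1041, array([570.6, 138.5])) [28.5 33.7 54.5]
black rem (array([576.6, 140.4]), array([ 40.3, 129.5]), 0.1369, array([575.7, 140.6])) [47.7 52.2 55.7]
white box (array([ 490.4, -115.3]), array([100.2, 149.7]), -0.2073, array([ 489.7, -114. ])) [28.4 33.5 54.1]
white rem (array([ 488.9, -112.7]), array([ 40. , 129.1]), -0.2476, array([ 488.4, -112.8])) [47.3 51.6 55.2]
red box (array([ 514.7, -378.7]), array([ 99.3, 148.6]), -0.0421, array([ 513.7, -375.7])) [28.4 33.5 54.1]
red rem (array([ 515.8, -377.9]), array([ 39. , 128.1]), -0.0028, array([ 515.5, -377.2])) [47.1 51.5 54.9]
mat (array([487.6, 228.3]), array([ 96.7, 427.7]), -0.0846, array([499.3, 366.5])) 2.0110073254847975
```

```bash
cat > go.py <<'E'
import sys,numpy as np
from rig import sensors
from scipy.spatial.transform import Rotation as R
s=sensors.sense(); p=s["eef_pos"]; C=R.from_euler("xyz",s["tcp_rot"])
print("at",p.round(1),s["tcp_rot"].round(3),"t",s["clock"],"F",s["contact_force"].round(1),"grip",s["grasp_force"],s["opening"])
for a in sys.argv[1:]:   # x,y,z,alpha  (alpha = long-axis angle from +y)
    x,y,z,al=map(float,a.split(","))
    T=R.from_euler("xyz",[np.pi,0,np.pi/2+al])
    print(a,"turn",(C.inv()*T).as_rotvec().round(4),"shift",(C.inv().apply(np.array([x,y,z])-p)/1e3).round(4))
E
python3 go.py 576.6,140.4,230,0.137
python3 - <<'E'
from h import *
f=np.load("top0.npz"); d=f["d"]; W=world(d,f["camera_matrix"],f["world_from_camera"])
for u,v in ((107,180),(154,182),(152,213),(106,211),(130,197)): print(W[v,u].round(1))
E
```

```text
at [ 257.4 -569.1  230.6] [-3.14   0.     0.425] t 0.1 F [-0.   0.3 -0.4] grip 0.0 1.0021978407442305
576.6,140.4,230,0.137 turn [-1.000e-03 -8.000e-04 -1.283e+00] shift [ 0.5832 -0.5149  0.0013]
[5.490e+02 4.365e+02 4.000e-01]
[5.428e+02 2.946e+02 5.000e-01]
[ 4.491e+02  2.989e+02 -1.000e-01]
[455.1 435.5   4. ]
[497.2 365.4   2.3]
```

The rows are not in the units I measure in: shifts go in shares of 0.6 m and turns go in shares of 90 degrees. I convert before sending: 0.325 m / 0.6 = 0.5417, -0.287 m / 0.6 = -0.4783, -0.72 rad / 1.5708 = -0.4584.

>>> move_arm:
  motion:
    - [0,0,-0.0255,0.0333,-0.03,0,0.06]
    - [0,0,-0.0764,0.0917,-0.08,0,0.06]
    - [0,0,-0.1401,0.1667,-0.1467,0,0.06]
    - [0,0,-0.2037,0.2417,-0.2133,0,0.06]
    - [0,0,-0.2674,0.3167,-0.28,0,0.06]
    - [0,0,-0.331,0.3917,-0.345,0,0.06]
    - [0,0,-0.3947,0.4667,-0.4117,0,0.06]
    - [0,0,-0.4584,0.5417,-0.4783,0,0.06]
  grip_force: 50

```text
clock: 1.1
eef_pos: [435.8, -172.2, 231.3]
tcp_rot: [3.141, -0.0, 1.148]
contact_force: [0.8, -0.5, 0.8]
opening: 0.701
grasp_force: 0.0
```

```bash
python3 go.py 576.6,140.4,180,0.137
```

```text
at [ 435.8 -172.2  231.3] [ 3.141 -0.     1.148] t 1.1 F [ 0.8 -0.5  0.8] grip 0.0 0.7014124618899994
576.6,140.4,180,0.137 turn [ 2.000e-04  0.000e+00 -5.599e-01] shift [3.428e-01 1.000e-04 5.130e-02]
```

Scaled: 0.343 m / 0.6 = 0.5717, 0.34 m / 0.6 = 0.5667, -0.56 rad / 1.5708 = -0.3565.

>>> move_arm:
  motion:
    - [0,0,-0.0573,0.0917,0,0.0083,0.06]
    - [0,0,-0.1146,0.1833,0,0.0167,0.06]
    - [0,0,-0.1719,0.275,0,0.03,0.06]
    - [0,0,-0.2292,0.3667,0,0.0433,0.06]
    - [0,0,-0.2865,0.4583,0,0.06,0.06]
    - [0,0,-0.3374,0.5333,0,0.075,0.06]
    - [0,0,-0.3565,0.5667,0,0.085,0.06]
    - [0,0,-0.3565,0.5717,0,0.085,0.06]

```text
clock: 2.1
eef_pos: [576.7, 138.6, 179.4]
tcp_rot: [-3.14, 0.0, 1.705]
contact_force: [0.3, -0.3, 0.0]
opening: 0.7
grasp_force: 0.0
```

```bash
cat > wr.py <<'E'
import sys; from h import *; from rig import grab_frame,camera_params
T=camera_params("wrist"); p,d=grab_frame("wrist"); cv2.imwrite(f"pics/{sys.argv[1]}.png",p[:,:,::-1])
W=world(d,T["camera_matrix"],T["world_from_camera"]); np.savez("w.npz",p=p,W=W,d=d)
z=W[...,2]
def big(k):
    k=cv2.morphologyEx(k.astype(np.uint8),cv2.MORPH_OPEN,np.ones((5,5)))
    n,l,st,_=cv2.connectedComponentsWithStats(k); return l==1+np.argmax(st[1:,4])
for nm,lo,hi in (("box",27,70),("rem",46,62)):
    k=(d>0)&(z>lo)&(z<hi)
    if k.sum()>200: k=big(k); print(nm,rect(W[k][:,:2]),np.percentile(z[k],[5,50,95]).round(1),k.sum())
E
python3 go.py 576.6,140.4,80,0.137; python3 wr.py w1
```

```text
at [576.7 138.6 179.4] [-3.14   0.     1.705] t 2.1 F [ 0.3 -0.3  0. ] grip 0.0 0.7003691516035007
576.6,140.4,80,0.137 turn [-0.0018  0.0004 -0.0024] shift [0.0018 0.0003 0.0994]
box (array([573.6, 136.5]), array([100.3, 149.6]), 0.1023, array([572.8, 144.5])) [31.7 33.6 54.2] 12755
rem (array([577.8, 138. ]), array([ 40. , 127.3]), 0.136, array([577.1, 142.8])) [50.4 53.1 54.7] 4929
```

View pics/w1.png

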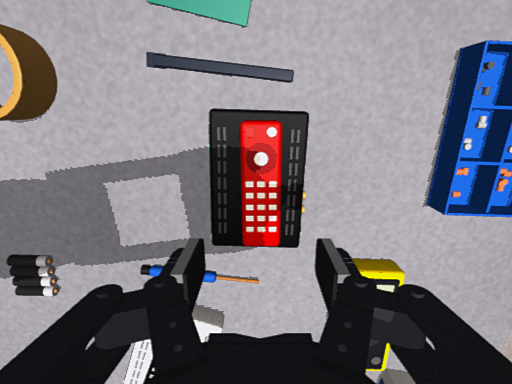

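The wrist view shows the red remote at (262,180) centred on the black box, with the fingers straddling it. The wrist and top measurements agree to about 3 mm.

Scaled: 0.143 m / 0.6 = 0.2383, 0.14 m / 0.6 = 0.2333, -0.002 rad / 1.5708 = -0.0013.

>>> move_arm:
  motion:
    - [-0.0013,0,0,0.0017,0,0.05,0.06]
    - [-0.0013,0,0,0.0017,0,0.1167,0.06]
    - [-0.0013,0,0,0.0017,0,0.175,0.06]
    - [-0.0013,0,0,0.0017,0,0.2083,0.06]
    - [-0.0013,0,0,0.0017,0,0.225,0.06]
    - [-0.0013,0,0,0.0017,0,0.2333,0.06]
    - [-0.0013,0,0,0.0017,0,0.2383,0.06]
    - [-0.0013,0,0,0.0017,0,0.2383,0.06]

```text
clock: 3.15
eef_pos: [577.3, 139.3, 37.8]
tcp_rot: [3.139, -0.0, 1.705]
contact_force: [1.2, 0.1, 0.6]
opening: 0.701
grasp_force: 0.0
```

>>> move_arm:
  motion:
    - [0,0,0,0,0,0,0.045]
    - [0,0,0,0,0,0,0.036]
    - [0,0,0,0,0,0,0.03]
    - [0,0,0,0,0,0,0.03]
    - [0,0,0,0,0,0,0.03]
    - [0,0,0,0,0,0,0.03]
  grip_force: 50

```text
clock: 3.9
eef_pos: [577.5, 139.5, 38.0]
tcp_rot: [3.139, -0.0, 1.705]
contact_force: [-0.0, -0.3, 5.2]
opening: 0.455
grasp_force: 50.7
```

Scaled: -0.08 m / 0.6 = -0.1333, -0.07 m / 0.6 = -0.1167.

>>> move_arm:
  motion:
    - [0,0,0,0,0,-0.0083,0.03]
    - [0,0,0,0,0,-0.025,0.03]
    - [0,0,0,0,0,-0.05,0.03]
    - [0,0,0,0,0,-0.0833,0.03]
    - [0,0,0,0,0,-0.1167,0.03]
    - [0,0,0,0,0,-0.1333,0.03]
    - [0,0,0,0,0,-0.1333,0.03]

```text
clock: 4.78
eef_pos: [577.4, 139.4, 118.3]
tcp_rot: [3.138, -0.0, 1.705]
contact_force: [-0.5, -0.3, -1.2]
opening: 0.449
grasp_force: 50.7
```

```bash
python3 go.py 498,366,100,-0.044; python3 wr.py w2
```

```text
at [577.4 139.4 118.3] [ 3.138 -0.     1.705] t 4.775 F [-0.5 -0.3 -1.2] grip 50.65499424934387 0.44945043369074544
498,366,100,-0.044 turn [ 0.0037 -0.0005  0.178 ] shift [ 0.2351 -0.0485  0.0182]
box (array([571.9, 153.4]), array([100.4, 115.3]), 0.1054, array([563.9, 172.4])) [31.2 32.9 34.1] 6433
```

View pics/w2.png

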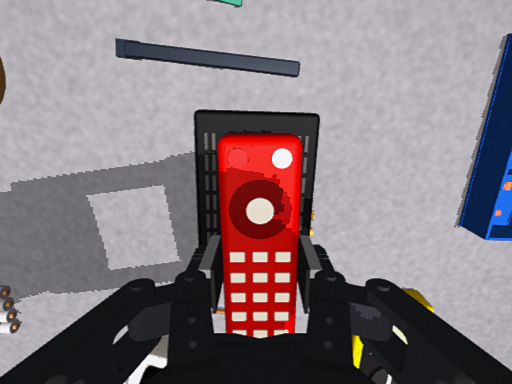

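The red remote is held level between the pads, with its top at (260,140), and is clear of the lid.

Scaled: 0.235 m / 0.6 = 0.3917, 0.228 m / 0.6 = 0.38, 0.178 rad / 1.5708 = 0.1133.

>>> move_arm:
  motion:
    - [0.0019,0,0.0127,0.0333,-0.0067,0,0.03]
    - [0.0019,0,0.0318,0.1,-0.02,0,0.03]
    - [0.0019,0,0.0509,0.1833,-0.0367,0,0.03]
    - [0.0019,0,0.0764,0.2667,-0.055,0,0.03]
    - [0.0019,0,0.1019,0.3417,-0.07,0,0.03]
    - [0.0019,0,0.1133,0.38,-0.0783,0.0167,0.03]
    - [0.0019,0,0.1133,0.3917,-0.0808,0.05,0.03]
    - [0.0019,0,0.1133,0.3917,-0.0808,0.0833,0.03]

```text
clock: 5.82
eef_pos: [497.0, 365.1, 65.1]
tcp_rot: [-3.139, 0.001, 1.528]
contact_force: [0.1, 0.6, -1.2]
opening: 0.452
grasp_force: 50.7
```

```bash
python3 go.py 498,366,9,-0.044
```

```text
at [497.  365.1  65.1] [-3.139e+00  1.000e-03  1.528e+00] t 5.825 F [ 0.1  0.6 -1.2] grip 50.66737711429596 0.4524101493763605
498,366,9,-0.044 turn [-0.0022  0.0011  0.0009] shift [0.001  0.0011 0.0561]
```

Scaled: 0.054 m / 0.6 = 0.09, 0.052 m / 0.6 = 0.0867, 0.001 rad / 1.5708 = 0.0006.

>>> move_arm:
  motion:
    - [-0.0013,0.0006,0,0.0017,0.0017,0.025,0.03]
    - [-0.0013,0.0006,0,0.0017,0.0017,0.05,0.03]
    - [-0.0013,0.0006,0,0.0017,0.0017,0.07,0.03]
    - [-0.0013,0.0006,0,0.0017,0.0017,0.08,0.03]
    - [-0.0013,0.0006,0,0.0017,0.0017,0.0867,0.03]
    - [-0.0013,0.0006,0,0.0017,0.0017,0.09,0.03]
    - [-0.0013,0.0006,0,0.0017,0.0017,0.09,0.03]

```text
clock: 6.7
eef_pos: [498.6, 366.8, 13.4]
tcp_rot: [3.14, -0.001, 1.527]
contact_force: [1.0, 0.6, -1.7]
opening: 0.453
grasp_force: 50.7
```

Scaled: 0.005 m / 0.6 = 0.0083, 0.0035 m / 0.6 = 0.0058.

>>> move_arm:
  motion:
    - [0,0,0,0,0,0.0033,0.03]
    - [0,0,0,0,0,0.0058,0.03]
    - [0,0,0,0,0,0.0083,0.03]
    - [0,0,0,0,0,0.0083,0.03]

```text
clock: 7.2
eef_pos: [498.5, 366.7, 8.2]
tcp_rot: [3.141, -0.001, 1.527]
contact_force: [1.4, 0.3, -1.2]
opening: 0.453
grasp_force: 50.6
```

Scaled: 0.0015 m / 0.6 = 0.0025, 0.001 m / 0.6 = 0.0017.

>>> move_arm:
  motion:
    - [0,0,0,0,0,0.0017,0.03]
    - [0,0,0,0,0,0.0025,0.03]
    - [0,0,0,0,0,0.0025,0.03]

```text
clock: 7.58
eef_pos: [498.5, 366.7, 8.0]
tcp_rot: [3.14, -0.001, 1.527]
contact_force: [-5.1, -2.8, 14.2]
opening: 0.453
grasp_force: 52.4
```

Scaled: -0.17 m / 0.6 = -0.2833, -0.15 m / 0.6 = -0.25.

>>> move_arm:
  motion:
    - [0,0,0,0,0,0,0.05]
    - [0,0,0,0,0,0,0.06]
    - [0,0,0,0,0,0,0.06]
    - [0,0,0,0,0,-0.0333,0.06]
    - [0,0,0,0,0,-0.1,0.06]
    - [0,0,0,0,0,-0.1833,0.06]
    - [0,0,0,0,0,-0.25,0.06]
    - [0,0,0,0,0,-0.2833,0.06]

```text
clock: 8.57
eef_pos: [499.3, 367.2, 180.9]
tcp_rot: [3.137, -0.004, 1.527]
contact_force: [0.9, -1.5, -0.9]
opening: 0.704
grasp_force: 0.0
```

```bash
python3 go.py 489,-113.5,180,-0.248
```

```text
at [499.3 367.2 180.9] [ 3.137 -0.004  1.527] t 8.575 F [ 0.9 -1.5 -0.9] grip 0.0 0.7039139895877357
489,-113.5,180,-0.248 turn [ 0.0042 -0.0044  0.204 ] shift [-0.4807  0.0108 -0.0009]
```

Scaled: -0.44 m / 0.6 = -0.7333, 0.0108 m / 0.6 = 0.018, 0.204 rad / 1.5708 = 0.1299.

>>> move_arm:
  motion:
    - [0,0,0.0127,-0.05,0.0017,0,0.06]
    - [0,0,0.0318,-0.1417,0.0033,0,0.06]
    - [0,0,0.0509,-0.2417,0.005,0,0.06]
    - [0,0,0.07,-0.3417,0.0083,0,0.06]
    - [0,0,0.0891,-0.4417,0.01,0,0.06]
    - [0,0,0.1082,-0.5417,0.0133,0,0.06]
    - [0,0,0.1273,-0.6417,0.0167,0,0.06]
    - [0,0,0.1299,-0.7333,0.018,0,0.06]

```text
clock: 9.57
eef_pos: [489.8, -75.6, 177.7]
tcp_rot: [3.139, -0.001, 1.322]
contact_force: [0.8, -0.4, 0.4]
opening: 0.705
grasp_force: 0.0
```

Scaled: -0.041 m / 0.6 = -0.0683, -0.04 m / 0.6 = -0.0667.

>>> move_arm:
  motion:
    - [0,0,0,-0.05,0,0,0.06]
    - [0,0,0,-0.0667,0,0,0.06]
    - [0,0,0,-0.0683,0,0,0.06]
    - [0,0,0,-0.0683,0,0,0.06]

```text
clock: 10.07
eef_pos: [480.0, -112.4, 176.5]
tcp_rot: [3.14, -0.002, 1.323]
contact_force: [-0.8, 0.5, -0.6]
opening: 0.7
grasp_force: 0.0
```

```bash
python3 wr.py w3;  python3 go.py 489,-113.5,38,-0.248
```

```text
box (array([ 491.7, -118.3]), array([100.3, 149.2]), -0.2078, array([ 493.2, -110.4])) [31.7 33.6 54.2] 12944
rem (array([ 490.5, -115.7]), array([ 40. , 128.1]), -0.2538, array([ 491.2, -111.2])) [50.4 53.  54.7] 5077
at [ 480.  -112.3  176.4] [ 3.141e+00 -2.000e-03  1.324e+00] t 10.125 F [0.6 0.3 0. ] grip 0.0 0.7005813911750348
489,-113.5,38,-0.248 turn [ 0.001  -0.0015  0.0011] shift [0.0008 0.0089 0.1384]
```

Scaled: 0.138 m / 0.6 = 0.23, 0.0098 m / 0.6 = 0.0163.

>>> move_arm:
  motion:
    - [0,0,0,0,0.0083,0.0333,0.06]
    - [0,0,0,0,0.0163,0.0833,0.06]
    - [0,0,0,0,0.0163,0.15,0.06]
    - [0,0,0,0,0.0163,0.1917,0.06]
    - [0,0,0,0,0.0163,0.2167,0.06]
    - [0,0,0,0,0.0163,0.2267,0.06]
    - [0,0,0,0,0.0163,0.23,0.06]
    - [0,0,0,0,0.0163,0.23,0.06]

```text
clock: 11.12
eef_pos: [489.9, -115.6, 38.8]
tcp_rot: [3.14, -0.001, 1.323]
contact_force: [-0.3, -0.3, -0.2]
opening: 0.702
grasp_force: 0.0
```

>>> move_arm:
  motion:
    - [0,0,0,0,0,0,0.045]
    - [0,0,0,0,0,0,0.036]
    - [0,0,0,0,0,0,0.03]
    - [0,0,0,0,0,0,0.03]
    - [0,0,0,0,0,0,0.03]
    - [0,0,0,0,0,0,0.03]

```text
clock: 11.88
eef_pos: [489.8, -115.7, 39.0]
tcp_rot: [3.14, -0.001, 1.323]
contact_force: [-1.2, 0.6, 7.5]
opening: 0.453
grasp_force: 50.3
```

```bash
python3 go.py
```

```text
at [ 489.8 -115.7   39. ] [ 3.140e+00 -1.000e-03  1.323e+00] t 11.875 F [-1.2  0.6  7.5] grip 50.28932332992554 0.4532760428122337
```

Scaled: -0.08 m / 0.6 = -0.1333, -0.07 m / 0.6 = -0.1167.

>>> move_arm:
  motion:
    - [0,0,0,0,0,-0.0083,0.03]
    - [0,0,0,0,0,-0.025,0.03]
    - [0,0,0,0,0,-0.05,0.03]
    - [0,0,0,0,0,-0.0833,0.03]
    - [0,0,0,0,0,-0.1167,0.03]
    - [0,0,0,0,0,-0.1333,0.03]
    - [0,0,0,0,0,-0.1333,0.03]

```text
clock: 12.75
eef_pos: [489.8, -115.8, 119.1]
tcp_rot: [3.139, -0.001, 1.323]
contact_force: [0.3, 0.5, -1.2]
opening: 0.452
grasp_force: 50.6
```

```bash
python3 go.py 573,137,110,0.103
```

```text
at [ 489.8 -115.8  119.1] [ 3.139e+00 -1.000e-03  1.323e+00] t 12.75 F [ 0.3  0.5 -1.2] grip 50.60128390789032 0.4516127896915438
573,137,110,0.103 turn [ 0.0028 -0.0008 -0.351 ] shift [0.2654 0.0186 0.0095]
```

Scaled: 0.2654 m / 0.6 = 0.4423, 0.0186 m / 0.6 = 0.031, -0.351 rad / 1.5708 = -0.2235.

>>> move_arm:
  motion:
    - [0.0013,0,-0.0191,0.0333,0.0017,0,0.03]
    - [0.0013,0,-0.0573,0.1,0.0067,0,0.03]
    - [0.0013,0,-0.0955,0.1833,0.0117,0,0.03]
    - [0.0013,0,-0.1337,0.2667,0.0183,0,0.03]
    - [0.0013,0,-0.1719,0.35,0.025,0,0.03]
    - [0.0013,0,-0.2101,0.4083,0.0283,0,0.03]
    - [0.0013,0,-0.2235,0.4367,0.031,0.0083,0.03]
    - [0.0013,0,-0.2235,0.4423,0.031,0.0167,0.03]

```text
clock: 13.75
eef_pos: [572.1, 137.4, 107.5]
tcp_rot: [-3.14, -0.001, 1.674]
contact_force: [-0.5, -0.4, -1.8]
opening: 0.453
grasp_force: 50.6
```

Scaled: 0.01 m / 0.6 = 0.0167, 0.005 m / 0.6 = 0.0083.

>>> move_arm:
  motion:
    - [0,0,0,0,0,0.0083,0.03]
    - [0,0,0,0,0,0.0167,0.03]
    - [0,0,0,0,0,0.0167,0.03]
    - [0,0,0,0,0,0.0167,0.03]

```text
clock: 14.25
eef_pos: [572.5, 136.7, 98.7]
tcp_rot: [-3.141, -0.001, 1.673]
contact_force: [0.0, -0.6, -1.5]
opening: 0.449
grasp_force: 50.6
```

```bash
python3 go.py 573,137,41,0.103; python3 wr.py w4
```

```text
at [572.5 136.7  98.7] [-3.141e+00 -1.000e-03  1.673e+00] t 14.25 F [ 0.  -0.6 -1.5] grip 50.63070058822632 0.4491406131564017
573,137,41,0.103 turn [-0.0007 -0.0013 -0.0007] shift [0.0002 0.0006 0.0577]
box (array([571.6, 157.5]), array([100.2, 106. ]), 0.1024, array([571.2, 173.3])) [31.3 33.  34.1] 8027
```

View pics/w4.png

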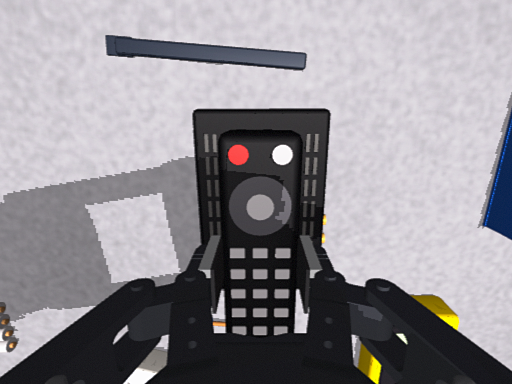

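The black remote (centre column 260) is aligned with the black box (edges at columns 195 and 328). Lowering it.

Scaled: 0.058 m / 0.6 = 0.0967, 0.057 m / 0.6 = 0.095.

>>> move_arm:
  motion:
    - [0,0,0,0,0,0.0167,0.03]
    - [0,0,0,0,0,0.0417,0.03]
    - [0,0,0,0,0,0.0667,0.03]
    - [0,0,0,0,0,0.0833,0.03]
    - [0,0,0,0,0,0.0917,0.03]
    - [0,0,0,0,0,0.095,0.03]
    - [0,0,0,0,0,0.0967,0.03]
    - [0,0,0,0,0,0.0967,0.03]

```text
clock: 15.3
eef_pos: [572.6, 137.2, 40.8]
tcp_rot: [-3.141, -0.001, 1.674]
contact_force: [0.1, 0.6, -0.3]
opening: 0.455
grasp_force: 50.6
```

Scaled: 0.001 m / 0.6 = 0.0017, 0.0005 m / 0.6 = 0.0008.

>>> move_arm:
  motion:
    - [0,0,0,0,0,0.0008,0.03]
    - [0,0,0,0,0,0.0017,0.03]
    - [0,0,0,0,0,0.0017,0.03]

```text
clock: 15.68
eef_pos: [572.4, 137.2, 39.6]
tcp_rot: [-3.141, -0.001, 1.674]
contact_force: [-1.4, -0.8, -0.8]
opening: 0.456
grasp_force: 50.6
```

Scaled: 0.001 m / 0.6 = 0.0017, 0.0005 m / 0.6 = 0.0008.

>>> move_arm:
  motion:
    - [0,0,0,0,0,0.0008,0.03]
    - [0,0,0,0,0,0.0017,0.03]
    - [0,0,0,0,0,0.0017,0.03]

```text
clock: 16.05
eef_pos: [572.4, 137.2, 39.1]
tcp_rot: [-3.141, -0.001, 1.674]
contact_force: [-2.5, 0.0, 6.9]
opening: 0.45
grasp_force: 51.4
```

Touched down. Release and lift.

Scaled: -0.14 m / 0.6 = -0.2333, -0.13 m / 0.6 = -0.2167.

>>> move_arm:
  motion:
    - [0,0,0,0,0,0,0.05]
    - [0,0,0,0,0,0,0.06]
    - [0,0,0,0,0,0,0.06]
    - [0,0,0,0,0,-0.0333,0.06]
    - [0,0,0,0,0,-0.1,0.06]
    - [0,0,0,0,0,-0.1667,0.06]
    - [0,0,0,0,0,-0.2167,0.06]
    - [0,0,0,0,0,-0.2333,0.06]

```text
clock: 17.05
eef_pos: [573.4, 137.2, 180.3]
tcp_rot: [3.139, -0.002, 1.674]
contact_force: [0.7, -0.4, 0.1]
opening: 0.709
grasp_force: 0.0
```

```bash
python3 wr.py w5; python3 go.py 516.5,-379.5,180,-0.003
```

```text
box (array([573.7, 136.6]), array([100.1, 149.1]), 0.1047, array([572.8, 144.5])) [31.7 33.6 54.2] 12754
rem (array([572.6, 137.3]), array([ 40. , 127.7]), 0.1013, array([572.2, 142. ])) [50.4 53.1 54.6] 4936
at [573.4 137.2 180.5] [ 3.140e+00 -2.000e-03  1.674e+00] t 17.1 F [0.4 1.5 0.8] grip 0.0 0.70653888410146
516.5,-379.5,180,-0.003 turn [ 0.0019 -0.0018  0.106 ] shift [-0.5082 -0.1097 -0.0006]
```

Scaled: -0.44 m / 0.6 = -0.7333, -0.385 m / 0.6 = -0.6417, 0.106 rad / 1.5708 = 0.0675.

>>> move_arm:
  motion:
    - [0,0,0.0064,-0.05,-0.01,0,0.06]
    - [0,0,0.0127,-0.1417,-0.03,0,0.06]
    - [0,0,0.0255,-0.2417,-0.0517,0,0.06]
    - [0,0,0.0382,-0.3417,-0.0733,0,0.06]
    - [0,0,0.0509,-0.4417,-0.095,0,0.06]
    - [0,0,0.0637,-0.5417,-0.1167,0,0.06]
    - [0,0,0.0675,-0.6417,-0.1383,0,0.06]
    - [0,0,0.0675,-0.7333,-0.1583,0,0.06]

```text
clock: 18.1
eef_pos: [522.1, -312.2, 176.3]
tcp_rot: [-3.139, -0.002, 1.567]
contact_force: [0.8, -0.9, -0.2]
opening: 0.699
grasp_force: 0.0
```

Scaled: -0.0695 m / 0.6 = -0.1158, -0.065 m / 0.6 = -0.1083.

>>> move_arm:
  motion:
    - [0,0,0,-0.075,-0.0125,0,0.06]
    - [0,0,0,-0.1083,-0.0125,0,0.06]
    - [0,0,0,-0.1158,-0.0125,0,0.06]
    - [0,0,0,-0.1158,-0.0125,0,0.06]
    - [0,0,0,-0.1158,-0.0125,0,0.06]

```text
clock: 18.73
eef_pos: [515.9, -378.5, 177.8]
tcp_rot: [-3.14, -0.002, 1.569]
contact_force: [-0.6, -0.0, 0.3]
opening: 0.704
grasp_force: 0.0
```

```bash
python3 wr.py w6; python3 go.py 516.5,-379.5,38.5,-0.003
```

```text
box (array([ 515.9, -383.6]), array([100.2, 149.5]), -0.0329, array([ 516.2, -375.4])) [31.7 33.6 54.2] 12754
rem (array([ 516.6, -381.5]), array([ 40. , 127.3]), -0.0089, array([ 516.7, -376.9])) [50.5 53.1 54.7] 4931
at [ 515.9 -378.6  178. ] [-3.141e+00 -1.000e-03  1.569e+00] t 18.775 F [0.4 0.4 0.2] grip 0.0 0.70020431238319
516.5,-379.5,38.5,-0.003 turn [-0.0011 -0.0015  0.0014] shift [-0.0011  0.0007  0.1395]
```

Scaled: 0.139 m / 0.6 = 0.2317, 0.137 m / 0.6 = 0.2283.

>>> move_arm:
  motion:
    - [0,0,0,-0.0017,0,0.0333,0.06]
    - [0,0,0,-0.0017,0.0008,0.0833,0.06]
    - [0,0,0,-0.0017,0.0008,0.15,0.06]
    - [0,0,0,-0.0017,0.0008,0.1917,0.06]
    - [0,0,0,-0.0017,0.0008,0.2167,0.06]
    - [0,0,0,-0.0017,0.0008,0.2283,0.06]
    - [0,0,0,-0.0017,0.0008,0.2317,0.06]
    - [0,0,0,-0.0017,0.0008,0.2317,0.06]

```text
clock: 19.77
eef_pos: [516.4, -381.0, 39.7]
tcp_rot: [3.142, -0.0, 1.568]
contact_force: [-0.1, 0.2, 0.2]
opening: 0.702
grasp_force: 0.0
```

>>> move_arm:
  motion:
    - [0,0,0,0,0,0,0.045]
    - [0,0,0,0,0,0,0.036]
    - [0,0,0,0,0,0,0.03]
    - [0,0,0,0,0,0,0.03]
    - [0,0,0,0,0,0,0.03]
    - [0,0,0,0,0,0,0.03]

```text
clock: 20.52
eef_pos: [516.5, -381.1, 40.0]
tcp_rot: [3.141, -0.0, 1.568]
contact_force: [-0.2, 0.7, 6.0]
opening: 0.452
grasp_force: 51.0
```

Scaled: -0.08 m / 0.6 = -0.1333, -0.07 m / 0.6 = -0.1167.

>>> move_arm:
  motion:
    - [0,0,0,0,0,-0.0083,0.03]
    - [0,0,0,0,0,-0.025,0.03]
    - [0,0,0,0,0,-0.05,0.03]
    - [0,0,0,0,0,-0.0833,0.03]
    - [0,0,0,0,0,-0.1167,0.03]
    - [0,0,0,0,0,-0.1333,0.03]
    - [0,0,0,0,0,-0.1333,0.03]

```text
clock: 21.4
eef_pos: [516.5, -381.2, 120.2]
tcp_rot: [3.141, -0.0, 1.568]
contact_force: [-0.3, -1.1, -1.4]
opening: 0.45
grasp_force: 50.5
```

```bash
python3 go.py 491,-117,110,-0.207
```

```text
at [ 516.5 -381.2  120.2] [ 3.141 -0.     1.568] t 21.4 F [-0.3 -1.1 -1.4] grip 50.522886514663696 0.45047571142946136
491,-117,110,-0.207 turn [ 6.00e-04 -1.00e-04  2.04e-01] shift [ 0.2641 -0.0263  0.0102]
```

Scaled: 0.263 m / 0.6 = 0.4383, 0.26 m / 0.6 = 0.4333, 0.204 rad / 1.5708 = 0.1299.

>>> move_arm:
  motion:
    - [0,0,0.0127,0.0333,-0.0033,0,0.03]
    - [0,0,0.0318,0.1,-0.01,0,0.03]
    - [0,0,0.0573,0.1833,-0.0183,0,0.03]
    - [0,0,0.0828,0.2667,-0.0267,0,0.03]
    - [0,0,0.1082,0.35,-0.035,0,0.03]
    - [0,0,0.1273,0.4083,-0.0408,0,0.03]
    - [0,0,0.1299,0.4333,-0.0433,0.0083,0.03]
    - [0,0,0.1299,0.4383,-0.0433,0.0167,0.03]

```text
clock: 22.4
eef_pos: [490.6, -117.3, 108.7]
tcp_rot: [-3.14, -0.001, 1.365]
contact_force: [-0.1, -0.3, -1.7]
opening: 0.454
grasp_force: 50.5
```

Scaled: 0.01 m / 0.6 = 0.0167, 0.005 m / 0.6 = 0.0083.

>>> move_arm:
  motion:
    - [0,0,0,0,0,0.0083,0.03]
    - [0,0,0,0,0,0.0167,0.03]
    - [0,0,0,0,0,0.0167,0.03]
    - [0,0,0,0,0,0.0167,0.03]

```text
clock: 22.9
eef_pos: [490.8, -118.2, 99.3]
tcp_rot: [-3.14, -0.001, 1.363]
contact_force: [-0.1, -0.1, -1.9]
opening: 0.452
grasp_force: 50.5
```

```bash
python3 go.py 491,-118,42,-0.207; python3 wr.py w7
```

```text
at [ 490.8 -118.2   99.3] [-3.140e+00 -1.000e-03  1.363e+00] t 22.9 F [-0.1 -0.1 -1.9] grip 50.52655220031738 0.45222798462304487
491,-118,42,-0.207 turn [-0.0012 -0.001  -0.0006] shift [0.0001 0.0002 0.0573]
box (array([496.3, -97.4]), array([100.6, 105.8]), -0.2152, array([500. , -82.4])) [31.4 32.9 34.1] 8142
```

Scaled: 0.0585 m / 0.6 = 0.0975, 0.0575 m / 0.6 = 0.0958.

>>> move_arm:
  motion:
    - [0,0,0,0,0,0.0167,0.03]
    - [0,0,0,0,0,0.0417,0.03]
    - [0,0,0,0,0,0.0667,0.03]
    - [0,0,0,0,0,0.0833,0.03]
    - [0,0,0,0,0,0.0917,0.03]
    - [0,0,0,0,0,0.0958,0.03]
    - [0,0,0,0,0,0.0975,0.03]
    - [0,0,0,0,0,0.0975,0.03]

```text
clock: 23.95
eef_pos: [490.9, -117.7, 41.1]
tcp_rot: [-3.141, -0.001, 1.364]
contact_force: [-0.2, -0.2, -1.5]
opening: 0.449
grasp_force: 50.5
```

Scaled: 0.001 m / 0.6 = 0.0017, 0.0005 m / 0.6 = 0.0008.

>>> move_arm:
  motion:
    - [0,0,0,0,0,0.0008,0.03]
    - [0,0,0,0,0,0.0017,0.03]
    - [0,0,0,0,0,0.0017,0.03]

```text
clock: 24.32
eef_pos: [490.8, -117.7, 40.0]
tcp_rot: [-3.141, -0.001, 1.364]
contact_force: [0.1, -0.2, 1.5]
opening: 0.456
grasp_force: 50.7
```

Just touching. Release and lift.

Scaled: -0.14 m / 0.6 = -0.2333, -0.13 m / 0.6 = -0.2167.

>>> move_arm:
  motion:
    - [0,0,0,0,0,0,0.05]
    - [0,0,0,0,0,0,0.06]
    - [0,0,0,0,0,0,0.06]
    - [0,0,0,0,0,-0.0333,0.06]
    - [0,0,0,0,0,-0.1,0.06]
    - [0,0,0,0,0,-0.1667,0.06]
    - [0,0,0,0,0,-0.2167,0.06]
    - [0,0,0,0,0,-0.2333,0.06]

```text
clock: 25.32
eef_pos: [491.7, -118.0, 181.5]
tcp_rot: [3.14, -0.001, 1.364]
contact_force: [0.1, -0.2, -0.2]
opening: 0.699
grasp_force: 0.0
```

```bash
python3 wr.py w8; python3 go.py 498.5,366,180,-0.044
```

```text
box (array([ 491.9, -118. ]), array([100.2, 147.6]), -0.2078, array([ 493.4, -110.6])) [31.8 33.6 54.2] 12618
rem (array([ 491.2, -118. ]), array([ 40.1, 128.1]), -0.2107, array([ 492.4, -113. ])) [50.2 53.  54.7] 4901
at [ 491.7 -118.   181.5] [ 3.140e+00 -1.000e-03  1.364e+00] t 25.375 F [ 0.8 -1.1  0.6] grip 0.0 0.7005424777033349
498.5,366,180,-0.044 turn [ 0.0017 -0.0007 -0.163 ] shift [ 0.4751 -0.0928  0.0018]
```

Within 1 mm again. Back to the mat for the red remote.

Scaled: 0.435 m / 0.6 = 0.725, 0.385 m / 0.6 = 0.6417, -0.163 rad / 1.5708 = -0.1038.

>>> move_arm:
  motion:
    - [0,0,-0.0064,0.05,-0.01,0,0.06]
    - [0,0,-0.0191,0.1417,-0.0283,0,0.06]
    - [0,0,-0.0382,0.2417,-0.0467,0,0.06]
    - [0,0,-0.0573,0.3417,-0.0667,0,0.06]
    - [0,0,-0.0764,0.4417,-0.0867,0,0.06]
    - [0,0,-0.0955,0.5417,-0.1067,0,0.06]
    - [0,0,-0.1038,0.6417,-0.125,0,0.06]
    - [0,0,-0.1038,0.725,-0.1417,0,0.06]

```text
clock: 26.38
eef_pos: [496.1, 327.4, 178.5]
tcp_rot: [-3.139, 0.0, 1.528]
contact_force: [0.9, -1.0, 0.2]
opening: 0.703
grasp_force: 0.0
```

Scaled: 0.0405 m / 0.6 = 0.0675, 0.03 m / 0.6 = 0.05.

>>> move_arm:
  motion:
    - [0,0,0,0.05,-0.0025,0,0.06]
    - [0,0,0,0.0675,-0.0025,0,0.06]
    - [0,0,0,0.0675,-0.0025,0,0.06]
    - [0,0,0,0.0675,-0.0025,0,0.06]

```text
clock: 26.88
eef_pos: [497.2, 364.6, 179.8]
tcp_rot: [-3.14, -0.0, 1.526]
contact_force: [-0.1, -0.6, 0.5]
opening: 0.706
grasp_force: 0.0
```

```bash
sed -i 's/("rem",46,62))/("rem",46,62),("mat",12,40))/' wr.py; python3 wr.py w9; python3 go.py 498.5,366.5,8.5,-0.044
```

```text
box (array([373.1, 504.6]), array([  3.8, 232.7]), -1.4986, array([384.7, 505.2])) [30.3 50.2 67.5] 3594
rem (array([432.5, 508.1]), array([  1.2, 108.1]), -1.5096, array([434.1, 508.2])) [47.  54.2 61.1] 722
mat (array([498.8, 365.1]), array([ 40. , 128.2]), -0.0413, array([498.9, 369. ])) [20.4 23.  24.7] 4085
at [497.3 364.6 180.1] [-3.14  -0.     1.526] t 26.925 F [-0.2 -0.3  1. ] grip 0.0 0.7014526216649645
498.5,366.5,8.5,-0.044 turn [-0.0015 -0.0005 -0.0011] shift [0.0019 0.0013 0.1716]
```

View pics/w9.png

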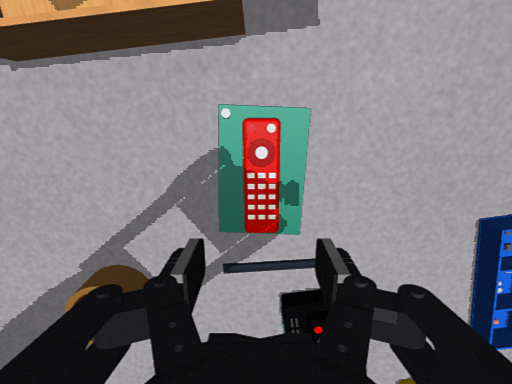

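The red remote lies centred on the mat at (262,176), with the tape and the carton well clear of the gripper.

Scaled: 0.171 m / 0.6 = 0.285, 0.0013 m / 0.6 = 0.0022.

>>> move_arm:
  motion:
    - [0,0,0,0.0033,0.0022,0.0333,0.06]
    - [0,0,0,0.0033,0.0022,0.1,0.06]
    - [0,0,0,0.0033,0.0022,0.1833,0.06]
    - [0,0,0,0.0033,0.0022,0.2333,0.06]
    - [0,0,0,0.0033,0.0022,0.2667,0.06]
    - [0,0,0,0.0033,0.0022,0.28,0.06]
    - [0,0,0,0.0033,0.0022,0.285,0.06]
    - [0,0,0,0.0033,0.0022,0.285,0.06]

```text
clock: 27.92
eef_pos: [499.1, 368.4, 10.2]
tcp_rot: [3.142, -0.002, 1.527]
contact_force: [-0.5, -0.4, 0.4]
opening: 0.701
grasp_force: 0.0
```

>>> move_arm:
  motion:
    - [0,0,0,0,0,0,0.045]
    - [0,0,0,0,0,0,0.036]
    - [0,0,0,0,0,0,0.03]
    - [0,0,0,0,0,0,0.03]
    - [0,0,0,0,0,0,0.03]
    - [0,0,0,0,0,0,0.03]

```text
clock: 28.68
eef_pos: [499.2, 368.5, 10.5]
tcp_rot: [3.141, -0.002, 1.527]
contact_force: [-0.7, -1.0, 6.8]
opening: 0.45
grasp_force: 51.1
```

Scaled: -0.145 m / 0.6 = -0.2417, -0.14 m / 0.6 = -0.2333.

>>> move_arm:
  motion:
    - [0,0,0,0,0,-0.0083,0.03]
    - [0,0,0,0,0,-0.025,0.03]
    - [0,0,0,0,0,-0.0667,0.03]
    - [0,0,0,0,0,-0.1333,0.03]
    - [0,0,0,0,0,-0.2,0.03]
    - [0,0,0,0,0,-0.2333,0.03]
    - [0,0,0,0,0,-0.2417,0.03]
    - [0,0,0,0,0,-0.2417,0.03]

```text
clock: 29.68
eef_pos: [498.5, 367.7, 154.2]
tcp_rot: [-3.14, -0.001, 1.527]
contact_force: [-0.3, 0.3, -1.0]
opening: 0.452
grasp_force: 50.6
```

```bash
python3 go.py 515.3,-381,150,-0.035
```

```text
at [498.5 367.7 154.2] [-3.140e+00 -1.000e-03  1.527e+00] t 29.675 F [-0.3  0.3 -1. ] grip 50.61846077442169 0.45210058670459685
515.3,-381,150,-0.035 turn [-0.0011 -0.0011 -0.009 ] shift [-0.7472  0.0497  0.0034]
```

Scaled: -0.36 m / 0.6 = -0.6, 0.001 m / 0.6 = 0.0017.

>>> move_arm:
  motion:
    - [0,0,0,-0.0333,0.0017,0,0.03]
    - [0,0,0,-0.1,0.0067,0,0.03]
    - [0,0,0,-0.1833,0.0117,0,0.03]
    - [0,0,0,-0.2667,0.0183,0,0.03]
    - [0,0,0,-0.35,0.0233,0,0.03]
    - [0,0,0,-0.4333,0.0283,0,0.03]
    - [0,0,0,-0.5167,0.035,0,0.03]
    - [0,0,0,-0.6,0.04,0,0.03]

```text
clock: 30.68
eef_pos: [505.4, 4.8, 153.0]
tcp_rot: [-3.139, -0.001, 1.527]
contact_force: [0.7, -0.3, -1.5]
opening: 0.453
grasp_force: 50.6
```

Scaled: -0.375 m / 0.6 = -0.625, -0.345 m / 0.6 = -0.575, -0.009 rad / 1.5708 = -0.0057.

>>> move_arm:
  motion:
    - [0,0,0,-0.0833,0.005,0,0.03]
    - [0,0,0,-0.1667,0.0117,0,0.03]
    - [0,0,0,-0.25,0.0167,0,0.03]
    - [0,0,-0.0057,-0.3333,0.0217,0,0.03]
    - [0,0,-0.0057,-0.4167,0.0283,0,0.03]
    - [0,0,-0.0057,-0.5,0.0333,0,0.03]
    - [0,0,-0.0057,-0.575,0.0383,0,0.03]
    - [0,0,-0.0057,-0.625,0.0417,0,0.03]

```text
clock: 31.68
eef_pos: [513.4, -370.8, 152.1]
tcp_rot: [-3.139, -0.002, 1.534]
contact_force: [1.4, 0.0, -2.1]
opening: 0.449
grasp_force: 50.6
```

Scaled: 0.045 m / 0.6 = 0.075, 0.04 m / 0.6 = 0.0667.

>>> move_arm:
  motion:
    - [0,0,0,-0.0167,0.0017,0,0.03]
    - [0,0,0,-0.0167,0.0017,0,0.03]
    - [0,0,0,-0.0167,0.0017,0.0167,0.03]
    - [0,0,0,-0.0167,0.0017,0.05,0.03]
    - [0,0,0,-0.0167,0.0017,0.0667,0.03]
    - [0,0,0,-0.0167,0.0017,0.075,0.03]
    - [0,0,0,-0.0167,0.0017,0.075,0.03]
    - [0,0,0,-0.0167,0.0017,0.075,0.03]

```text
clock: 32.67
eef_pos: [516.2, -378.8, 108.9]
tcp_rot: [-3.141, -0.001, 1.536]
contact_force: [-1.1, -0.4, -1.8]
opening: 0.454
grasp_force: 50.6
```

```bash
python3 go.py 515.3,-379,43,-0.035; python3 wr.py w10
```

```text
at [ 516.2 -378.8  108.9] [-3.141e+00 -1.000e-03  1.536e+00] t 32.675 F [-1.1 -0.4 -1.8] grip 50.577905774116516 0.45438964785620406
515.3,-379,43,-0.035 turn [-0.0004 -0.0007 -0.    ] shift [-0.0003 -0.0009  0.0659]
box (array([ 516.9, -362.4]), array([100.4, 106.3]), -0.0347, array([ 517.2, -345.5])) [31.2 32.9 34.1] 7079
rem (array([ 722.8, -503.5]), array([15.9, 32.4]), -0.5169, array([ 724.8, -505. ])) [46.5 51.4 60.4] 354
mat (array([ 518.2, -362.2]), array([105.5, 106.7]), -0.0343, array([ 517.3, -345.4])) [30.5 32.9 34.1] 7257
```

View pics/w10.png

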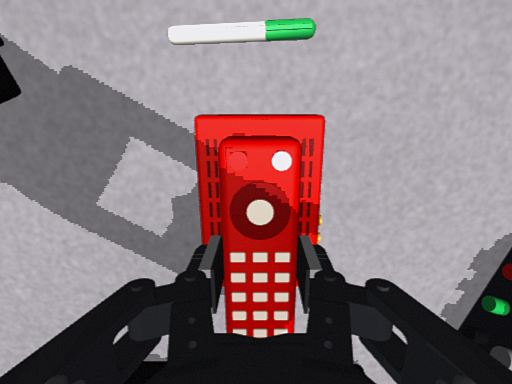

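The red remote (centre column 260) is aligned over the red box (edges at columns 196 and 323). Lowering it.

Scaled: 0.067 m / 0.6 = 0.1117, 0.066 m / 0.6 = 0.11.

>>> move_arm:
  motion:
    - [0,0,0,0,-0.0008,0.0167,0.03]
    - [0,0,0,0,-0.0008,0.05,0.03]
    - [0,0,0,0,-0.0008,0.075,0.03]
    - [0,0,0,0,-0.0008,0.0917,0.03]
    - [0,0,0,0,-0.0008,0.1033,0.03]
    - [0,0,0,0,-0.0008,0.11,0.03]
    - [0,0,0,0,-0.0008,0.1117,0.03]
    - [0,0,0,0,-0.0008,0.1117,0.03]

```text
clock: 33.72
eef_pos: [515.6, -378.6, 41.8]
tcp_rot: [-3.141, -0.001, 1.536]
contact_force: [-0.5, 0.1, -1.6]
opening: 0.449
grasp_force: 50.6
```

Scaled: 0.001 m / 0.6 = 0.0017, 0.0005 m / 0.6 = 0.0008.

>>> move_arm:
  motion:
    - [0,0,0,0,0,0.0008,0.03]
    - [0,0,0,0,0,0.0017,0.03]
    - [0,0,0,0,0,0.0017,0.03]

```text
clock: 34.1
eef_pos: [515.4, -378.5, 40.6]
tcp_rot: [-3.141, -0.001, 1.536]
contact_force: [-0.3, 0.2, -0.7]
opening: 0.451
grasp_force: 50.7
```

Scaled: 0.0007 m / 0.6 = 0.0012, 0.0005 m / 0.6 = 0.0008.

>>> move_arm:
  motion:
    - [0,0,0,0,0,0.0008,0.03]
    - [0,0,0,0,0,0.0012,0.03]
    - [0,0,0,0,0,0.0012,0.03]

```text
clock: 34.48
eef_pos: [515.4, -378.5, 40.5]
tcp_rot: [-3.141, -0.001, 1.536]
contact_force: [-2.2, 2.0, 6.8]
opening: 0.45
grasp_force: 51.5
```

Scaled: -0.14 m / 0.6 = -0.2333, -0.13 m / 0.6 = -0.2167.

>>> move_arm:
  motion:
    - [0,0,0,0,0,0,0.05]
    - [0,0,0,0,0,0,0.06]
    - [0,0,0,0,0,0,0.06]
    - [0,0,0,0,0,-0.0333,0.06]
    - [0,0,0,0,0,-0.1,0.06]
    - [0,0,0,0,0,-0.1667,0.06]
    - [0,0,0,0,0,-0.2167,0.06]
    - [0,0,0,0,0,-0.2333,0.06]

```text
clock: 35.48
eef_pos: [516.5, -379.4, 183.1]
tcp_rot: [3.139, 0.001, 1.536]
contact_force: [-0.1, -0.0, -0.2]
opening: 0.703
grasp_force: 0.0
```

```bash
python3 wr.py w11; python3 - <<'E'
from rig import grab_frame; import cv2
p,d=grab_frame("scene"); cv2.imwrite("pics/scene1.png",p[:,:,::-1])
E
```

```text
box (array([ 516. , -383.1]), array([100. , 148.6]), -0.0335, array([ 516.3, -375.3])) [31.7 33.6 54.2] 12407
rem (array([ 515.7, -382. ]), array([ 40. , 128.6]), -0.0342, array([ 515.8, -377. ])) [50.4 53.1 54.6] 4807
mat (array([ 516.7, -383.1]), array([106.3, 148.6]), -0.0379, array([ 516.4, -374. ])) [31.  32.9 34.1] 7604
```

View pics/scene1.png

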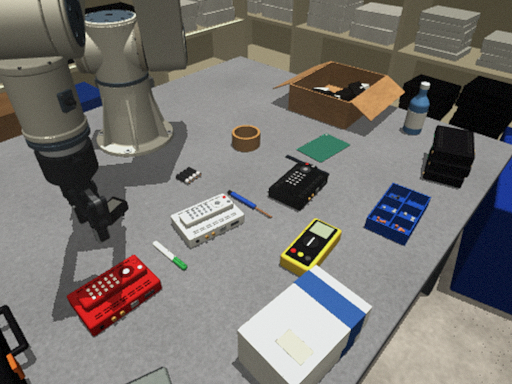

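The scene view shows each remote on the box of its own colour: red (115,290), white (208,215), black (300,182). The mat is clear, and the meter, tape and adapter have not been moved. Handing in.

```bash
python3 -c "
from rig import order; print(order.sign_off())"
```

```text
the job is handed in; nothing more can be done
None
```

The job is handed in: each remote lies flat, keys up, along the middle of its own box's lid (centred to about 1 mm by the wrist camera), the mat is clear and the boxes and bystanders are undisturbed, at about 35.6 s on the clock.

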